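# Zero the shaft length gauge

## Robot

A 6-joint arm with a two-finger parallel gripper is mounted at the origin on the work surface. World frame = base frame: x ahead of the robot, y to its left, z up, the work surface at z = 0. Lengths are in m, angles in rad, forces in N, time in s.
With the tool pointing down it reaches from about 0.325 to 0.85 m from the base axis. Payload 15.5 kg.
Tool frame: the origin (TCP) lies on the mounting face of the last link; the fingertips stand 191 mm ahead of it and the grasp point (between the pads) lies 172 mm ahead of it; x points along the fingers, z is the direction in which the jaws open and shut, and the axes are right-handed (so a half turn about x gives the same grasp; the last joint's range is limited). The gripper opens to 91 mm and grips with 3 to 60 N. Pads are 32 mm wide; open, the fingers measure 118 mm over their backs; the gripper's body (76 mm by 178 mm) begins 60 mm behind the grasp point.
Start: joints at [1.01, 0.494, 1.345, -0, 1.302, -0.096], TCP at [0.28, 0.559, 0.405] pointing down, gripper open.
Joint ranges: [-2.91, 2.91], [-0.82, 2.16], [0.22, 2.67], [-1.22, 4.37], [0.12, 2.79], [-3.08, 3.08]. Speed limits (rad/s): [1.89, 1.89, 2.57, 3.01, 3.01, 3.01].

## Interface

Orientations are given as a unit quaternion [w, x, y, z].
In Python, from cell import bot, eyes, readout gives the robot as it stands. Calls block until the motion is done:
- bot.goto(position, orientation): joint-space move of the TCP to a pose.
- bot.servo_line(position, rotation=None, speed=0.15): straight line of the TCP; rotation=None keeps the orientation; speed is the mean speed in m/s.
- bot.movej(angles): joint-space move.
- bot.open_gripper() and bot.gripper_close(strength=None): open the fingers fully, or close them until they stop; strength is the grip in N (None keeps the last).
- bot.wait(seconds).
- bot.ik(position, orientation): joint angles nearest the present ones, or None.
- eyes.grab_frame(name): name is "scene" or "top" or "wrist"; returns a dict with "pixels" (480x640x3 uint8, blue, green, red), "range_z" (480x640 float32, m along the optical axis (not along the pixel's ray), 0 where there is no reading), "vfov" (degrees; the focal length in pixels is half the picture's height over the tangent of half this angle, whatever the lens; pixels are square), "cx", "cy" (the principal point, pixels), "k1" (the pictures are not rectified: a ray, as slopes to the right and down, at radius r is drawn at 1 + k1 r^2 times it, then the intrinsics apply), "R" (3x3) and "t" (3): a world point X has camera coordinates R X + t. Camera axes: x right, y down, z forward; pixel columns grow to the right and rows downward; lengths in m; the calibration is good to about 2 mm. A picture is of the moment at which its call begins.
A pose or a line that the arm cannot do raises bot.MotionError and nothing moves.
- bot.close_job(): hands the job in, once; it reports no verdict.
Readings, each from a call of its own:
- readout.current_time_s(): time.
- readout.current_joint_positions(): joint angles.
- readout.current_qd(): joint speeds.
- readout.current_joint_torque(): joint torques, N m.
- readout.current_tcp_pos(): TCP position.
- readout.current_eef_rot(): TCP orientation.
- readout.current_contact_force(): force on the tool from outside, world axes, zero at the start.
- readout.current_torque(): the same for the moment, N m.
- readout.current_opening(): finger opening in m.
Only numpy, scipy, OpenCV 4.12 (cv2) and the standard library are available. Lean on these libraries where they do the work, as an engineer would, in place of code of your own. Each camera call takes 0.05 s, during which the arm holds its last target. There are 200 camera calls.

## Task

Zero the golf-shaft length gauge: press the round release button on top of its sliding carriage fully down, and with it held down push the carriage along the rail until it is up against the tall end stop block. Then let the button go so that it springs up and the carriage is locked there, and move clear. Do not force the carriage along while it is locked, and leave the bowl, the glue bottle and the brass plug where they stand.

Things in the scene. Friction and masses are not known exactly. Their poses are not given: they have to be found in the camera images.
- gauge: Length gauge fixed on the bench: grey board 500 mm long (y), x -65 to +105 mm, 18 mm thick, with an aluminium rail 60 mm wide, top 30 mm above the bench, along y. Origin on the bench under the rail's middle; +y runs along the rail to the end stop, x across it, z up. A black 13 mm shaft is fixed along the far side at x = 85 mm, its top 47 mm above the bench.
- stop_face (a point): Middle of the end stop's face that the carriage runs up against, 58 mm above the bench. The stop is a dark steel block 90 mm (x) by 40 mm (y), at gauge y 205 to 245 mm, top 80 mm above the bench.
- carriage (a joint): Travel of the aluminium carriage along the rail, m, growing towards the end stop (gauge +y); 0.24 when against the stop. It starts at 0 to 0.1. 88 mm across (x), 100 mm long (y), flat top 58 mm above the bench, about 450 g. Lock off: slides with about 1.2 N plus 5 N per m/s and stays where left. Lock on: a brake holds it until pushed with over 22 N.
- button_top (a point): Centre of the top face of the release button: a black round button 39 mm in diameter set in the carriage's top, in the middle of its width; its face is 66 mm above the bench when up, 8 mm proud of the carriage top. It moves with the carriage and with the button.
- button (a joint): How far the button is pressed, m: about 0 up (carriage locked), 0.006 fully down. A spring pushes it up: the push needed rises to 5 N over the first 3 mm, and 6 N holds it fully down. The carriage is free once it is 3 mm down; let go, it springs up and locks the carriage again at any place on the rail.
- plate_top (a point): Middle of the top edge of the upright push plate on the carriage, 87 mm above the bench. The plate stands on the carriage's top between the button and the end stop: 66 mm wide (x), 12 mm thick (y), 29 mm tall, its centre 34 mm from the button's centre towards the stop. A fingertip on the button can push against it.
- bowl: Loose steel bowl, 100 mm across, 40 mm tall, on the bench beyond the gauge; origin under its centre. To be left alone.
- glue: Loose white glue bottle, 52 mm across, 125 mm tall, on the bench beyond the gauge; origin under its centre. To be left alone.
- plug: Loose brass shaft plug, 34 mm across, 50 mm tall with a thinner neck, on the bench on the robot's side of the gauge; origin under its centre. To be left alone.

How it is judged:
By the outcome, as a careful person would: the job done as asked, in the order asked, and still so for the second after the job is handed in, with the robot touching nothing.
It also fails if it takes over 38 s, if anything falls off the work surface, if the arm or the gripper's body presses on something with over 40 N, if the wrist force passes 120 N, or if a joint passes its speed limit or range.

## Working session

There is one attempt and no reset: what is moved stays moved. The work goes in short steps, each a Python script; the robot and the scene stay as the last script left them, time stands still between calls to the robot, and variables do not carry over. Pictures are saved under pics/ and viewed, about 8 in all and at most 12, crops included, and the job is handed in when it is done.

```bash
mkdir -p pics; ls; cat > h.py <<'E'
import numpy as np, cv2
from cell import bot, eyes, readout
def grab(n): return eyes.grab_frame(n)
def K(f):
    F=240/np.tan(np.radians(f["vfov"])/2)
    return np.array([[F,0,f["cx"]],[0,F,f["cy"]],[0,0,1]])
def dist(f): return np.array([f["k1"],0,0,0,0.])
def rays(f,uv):
    s=cv2.undistortPoints(np.float64(uv).reshape(-1,1,2),K(f),dist(f)).reshape(-1,2)
    d=np.c_[s,np.ones(len(s))]
    R=np.array(f["R"]);t=np.array(f["t"])
    return -R.T@t, d@R     # origin, world dirs (unit optical z)
def onplane(f,uv,z):
    o,d=rays(f,uv); return o+d*((z-o[2])/d[:,2])[:,None]
def cloud(f):
    v,u=np.mgrid[0:480,0:640]; o,d=rays(f,np.c_[u.ravel(),v.ravel()])
    z=f["range_z"].ravel()
    P=o+d*z[:,None]; P[z<=0]=np.nan
    return P.reshape(480,640,3)
def proj(f,X):
    R=np.array(f["R"]);t=np.array(f["t"])
    return cv2.projectPoints(np.float64(X).reshape(-1,1,3),cv2.Rodrigues(R)[0],t,K(f),dist(f))[0].reshape(-1,2)
E
python3 - <<'E'
from h import *
import pickle
fs={n:grab(n) for n in("scene","top","wrist")}
pickle.dump(fs,open("f0.pkl","wb"))
for n,f in fs.items(): cv2.imwrite(f"pics/{n}0.png",f["pixels"]); print(n,f["vfov"],f["k1"],(-np.array(f["R"]).T@f["t"]).round(3))
print(readout.current_time_s(),readout.current_eef_rot(),readout.current_opening())
E
```

```text
pics
scene 49.44885911925371 0.03180702605805427 [ 1.024 -0.496  0.682]
top 51.74344370900657 -0.08665172371363157 [0.484 0.027 0.781]
wrist 64.11423788899559 -0.04967512882835326 [0.207 0.595 0.385]
0.15 [ 0.60142659 -0.37153321  0.6019967   0.37128036] 0.09090001906043142
```

View pics/top0.png

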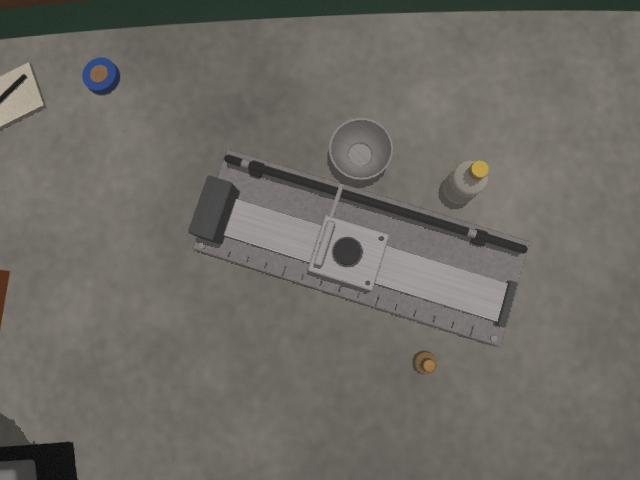

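View pics/scene0.png

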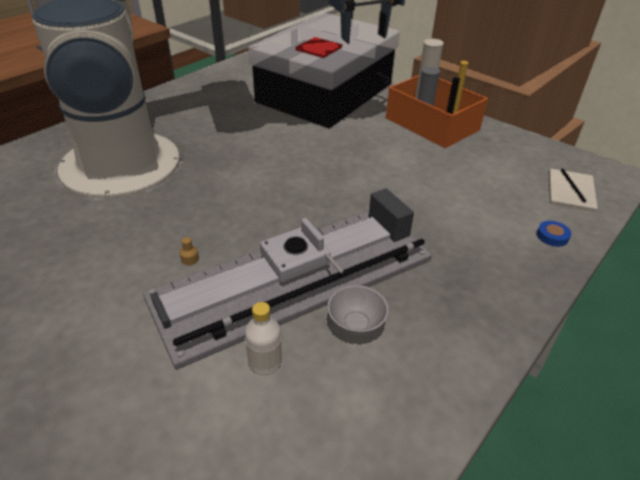

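The top view shows the stop block at (213,210), the plate at (324,243), the black button at (347,251), the carriage around (348,253) with a pointer arm reaching towards the shaft, the bowl at (360,150), the glue at (468,180) and the plug at (425,362). The scene view shows the button at (296,245) and the stop at (391,214). I'll measure from both views.

```bash
python3 - <<'E'
from h import *
import pickle
fs=pickle.load(open("f0.pkl","rb"))
def blob(f,seed,r=45):
    g=f["pixels"].max(2); u,v=seed
    m=np.zeros_like(g); m[v-r:v+r,u-r:u+r]=(g[v-r:v+r,u-r:u+r]<60)
    n,l,s,c=cv2.connectedComponentsWithStats(m); i=l[v,u]
    cs,_=cv2.findContours((l==i).astype(np.uint8),cv2.RETR_EXTERNAL,cv2.CHAIN_APPROX_NONE)
    e=cv2.fitEllipse(max(cs,key=len)); return s[i],e
R=[]
for n,s in(("top",(347,251)),("scene",(296,245))):
    st,e=blob(fs[n],s,30); print(n,st,np.round(e[0],1),np.round(e[1],1)); R.append(rays(fs[n],[e[0]]))
    print(" at z=.066",onplane(fs[n],[e[0]],.066).round(4))
(o1,d1),(o2,d2)=R; d1=d1[0];d2=d2[0]
a=np.linalg.lstsq(np.c_[d1,-d2],o2-o1,rcond=None)[0]
p,q=o1+a[0]*d1,o2+a[1]*d2; print("tri",((p+q)/2).round(4),"gap",np.linalg.norm(p-q))
P=cloud(fs["top"]); Z=P[...,2]; roi=np.zeros(Z.shape,bool); roi[150:350,185:530]=1
for lo,hi,nm in((.024,.036,"rail"),(.052,.0615,"cartop"),(.063,.07,"btn"),(.074,.083,"stop"),(.084,.092,"plate"),(.012,.023,"board")):
    m=roi&(Z>lo)&(Z<hi)
    n,l,s,c=cv2.connectedComponentsWithStats(m.astype(np.uint8))
    if n<2: print(nm,"none");continue
    k=1+np.argmax(s[1:,4]); X=P[l==k]
    r=cv2.minAreaRect(X[:,:2].astype(np.float32)); b=cv2.boxPoints(r)
    e0,e1=b[1]-b[0],b[2]-b[1]; L=e0 if np.hypot(*e0)>np.hypot(*e1) else e1
    print(nm,len(X),"z",np.median(X[:,2]).round(4),"c",np.round(r[0],4),"size",np.round(r[1],4),"ang",np.degrees(np.arctan2(L[1],L[0])).round(2)%180)
E
```

```text
top [     0      0    640    480 306894] [319.5 239.5] [557.4 771.1]
 at z=.066 [[0.5682 0.0511 0.066 ]]
scene [285 237  22  17 281] [295.3 245.1] [15.5 21.1]
 at z=.066 [[0.5571 0.0059 0.066 ]]
tri [0.5564 0.0364 0.0493] gap 0.04091112799417918
rail 5147 z 0.0314 c [ 0.4969 -0.1306] size [0.199  0.0707] ang 72.45
cartop 3065 z 0.0593 c [0.5728 0.0023] size [0.1001 0.138 ] ang 160.69
btn 546 z 0.0674 c [0.55   0.0121] size [0.037  0.0383] ang 134.11
stop 1556 z 0.0811 c [0.6194 0.2094] size [0.0413 0.0906] ang 160.91
plate 385 z 0.0881 c [0.5612 0.0446] size [0.0121 0.0658] ang 160.7
board 6443 z 0.0194 c [0.5001 0.013 ] size [0.5002 0.0361] ang 70.67
```

```bash
cat >> h.py <<'E'
from scipy.spatial.transform import Rotation as Ro
U=np.array([np.cos(np.radians(70.7)),np.sin(np.radians(70.7)),0])
def quat(s):
    x=np.array([0,0,-1.]);y=s*U;z=np.cross(x,y)
    q=Ro.from_matrix(np.c_[x,y,z]).as_quat(); return [q[3],q[0],q[1],q[2]]
def clus(f,roi,lo,hi):
    P=cloud(f);Z=P[...,2];m=(Z>lo)&(Z<hi)&(np.hypot(P[...,0]-roi[0],P[...,1]-roi[1])<roi[2])
    n,l,s,c=cv2.connectedComponentsWithStats(m.astype(np.uint8))
    if n<2: return None
    X=P[l==1+np.argmax(s[1:,4])]; r=cv2.minAreaRect(X[:,:2].astype(np.float32))
    return len(X),X[:,2].mean().round(4),np.round(r[0],4),np.round(r[1],4)
E
python3 - <<'E'
from h import *
import pickle
fs=pickle.load(open("f0.pkl","rb"))
f=fs["scene"]
print("scene btn",clus(f,(.555,.01,.06),.0625,.071),"plate",clus(f,(.56,.044,.06),.083,.095),"stop",clus(f,(.62,.21,.07),.074,.083))
print("proj btn in scene",proj(f,[[.55,.0121,.066]]))
g=fs["top"]["pixels"].max(2); print("top grey at btn",g[251,335:375:2])
c=np.array([.55,.0121,0])+.006*U; up=c+[0,0,.066+.191+.07]
for s in(1,-1):
    print(s,[None if (j:=bot.ik(p,quat(s))) is None else np.round(j,2) for p in(up,up+.15*U-[0,0,.08])])
bot.gripper_close(20)
s=min((1,-1),key=lambda s:np.abs(np.array(bot.ik(up,quat(s)))-readout.current_joint_positions()).max())
bot.goto(up,quat(s)); print(s,readout.current_time_s(),readout.current_tcp_pos(),readout.current_contact_force(),readout.current_opening())
w=grab("wrist"); cv2.imwrite("pics/w1.png",w["pixels"])
print("wrist btn",clus(w,(.55,.012,.03),.0625,.071),"plate",clus(w,(.56,.044,.05),.083,.095))
t=grab("top"); 
E
```

```text
scene btn (250, np.float64(0.0651), array([0.553 , 0.0097]), array([0.0358, 0.0392])) plate (168, np.float64(0.0855), array([0.5651, 0.0417]), array([0.0123, 0.0665])) stop (649, np.float64(0.0786), array([0.6227, 0.2072]), array([0.0435, 0.0915]))
proj btn in scene [[294.72439109 241.55869949]]
top grey at btn [ 55  56  60  60  60  58  61  60  60  59  61  58  59  75 143 161 162 160
 158 158]
1 [array([-0.08,  0.48,  1.62, -0.  ,  1.04,  0.26]), array([ 0.16,  0.67,  1.51, -0.  ,  0.97,  0.5 ])]
-1 [array([-0.08,  0.48,  1.62, -0.  ,  1.04, -2.88]), array([ 0.16,  0.67,  1.51, -0.  ,  0.97, -2.64])]
1 3.7 [0.55203939 0.01852469 0.32709804] [-0.08344397  1.32684808  0.14109858] 0.0005064199099391845
wrist btn (1762, np.float64(0.067), array([0.5517, 0.0122]), array([0.0358, 0.0383])) plate (2204, np.float64(0.0875), array([0.5619, 0.0433]), array([0.0123, 0.0655]))
```

View pics/w1.png

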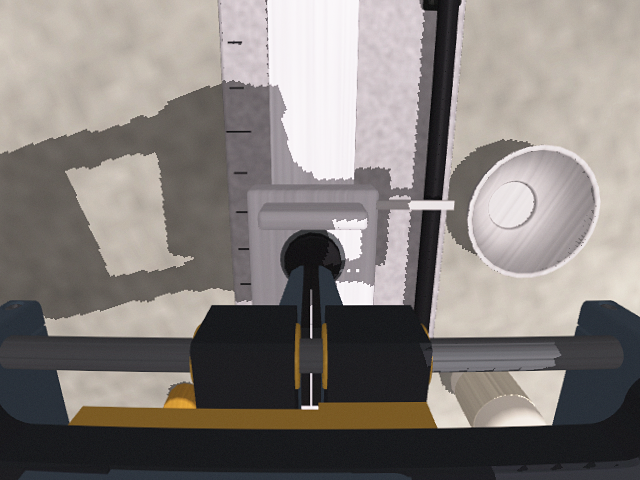

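The wrist view shows the button at (312,255), the plate at (312,216) and the closed fingertips directly over the button. The pointer arm, bowl, glue and plug are all clear. The three views agree on the button to within about 3 mm, so I'll press in small steps.

```bash
cat >> h.py <<'E'
F=lambda: np.array(readout.current_contact_force())
C=np.array([.5515,.0115,0])+.006*U
E
python3 - <<'E'
from h import *
f0=np.mean([F() for _ in range(5)],0); np.save("f0.npy",f0); print("base",f0.round(2))
bot.servo_line(C+[0,0,.071+.191],speed=.08); print(readout.current_time_s(),(F()-f0).round(2))
z=.071
for i in range(26):
    fz=(F()-f0)[2]
    if fz>11: break
    z-=.001 if fz<5 else .0004
    bot.servo_line(C+[0,0,z+.191],speed=.02); bot.wait(.05)
    print(round(z,4),(np.array(readout.current_tcp_pos())[2]-.191).round(4),(F()-f0).round(1),round(readout.current_time_s(),2))
    if z<.0565: break
E
```

```text
base [ 0.46 -0.03 -0.69]
4.7667 [ 1.03 -0.67  0.81]
0.07 0.0702 [-0.7  0.3  1.1] 5.07
0.069 0.069 [-0.  -0.2  1.3] 5.37
0.068 0.068 [0.5 0.2 0.2] 5.67
0.067 0.067 [-0.6  0.   0.4] 5.97
0.066 0.066 [0.1 0.1 1.3] 6.27
0.065 0.065 [-0.4 -0.6  2.1] 6.57
0.064 0.0641 [-1.5 -0.7  4.5] 6.87
0.063 0.0631 [-0.9 -0.3  5.3] 7.17
0.0626 0.0627 [-0.5 -0.4  6.4] 7.47
0.0622 0.0623 [-0.6  1.1  5.9] 7.77
0.0618 0.0619 [-0.8  0.1  5.7] 8.07
0.0614 0.0615 [ 0.1 -0.2  6. ] 8.37
0.061 0.0611 [-0.9 -0.6  5.8] 8.67
0.0606 0.0607 [-1.2  0.8  6.5] 8.97
0.0602 0.0603 [-0.3  1.   5.8] 9.27
0.0598 0.06 [-2.3  0.1  8.9] 9.57
0.0594 0.06 [-2.5  0.3 15.6] 9.87
```

```bash
python3 - <<'E'
from h import *
f0=np.load("f0.npy"); z=.0594; s=0
while s<.165:
    ds=.03 if s<.115 else .004
    s+=ds; bot.servo_line(C+s*U+[0,0,z+.191],speed=.07 if ds>.01 else .03); 
    f=F()-f0; a=f@U
    print(round(s,3),"along",round(a,1),"f",f.round(1),"z",round(readout.current_tcp_pos()[2]-.191,4),round(readout.current_time_s(),2))
    if a<-12: break
    if f[2]<9: z-=.0004
    if f[2]>22: z+=.0004
    if f[2]<3: print("lost"); break
t=grab("top"); cv2.imwrite("pics/t2.png",t["pixels"][100:360,150:550])
w=grab("wrist"); cv2.imwrite("pics/w2.png",w["pixels"])
for n,g in(("top",t),("wrist",w)): print(n,"plate",clus(g,C+.14*U+np.array([.011,.028,.05]),.083,.095))
E
```

```text
0.03 along 0.9 f [-3.   2.  15.8] z 0.06 10.44
0.06 along 1.2 f [-2.8  2.2 14.9] z 0.06 11.02
0.09 along 1.5 f [-3.1  2.7 13.7] z 0.06 11.59
0.12 along 0.8 f [-3.4  2.  14.3] z 0.06 12.17
0.124 along 0.9 f [-3.   2.  14.6] z 0.06 12.45
0.128 along 1.1 f [-3.1  2.3 14.3] z 0.06 12.73
0.132 along 1.1 f [-3.6  2.4 14.2] z 0.06 13.02
0.136 along 1.8 f [-3.   2.9 14.2] z 0.06 13.3
0.14 along 0.9 f [-3.2  2.1 13.7] z 0.06 13.58
0.144 along -3.9 f [-2.8 -3.2 14.5] z 0.06 13.87
0.148 along -19.1 f [ -6.1 -18.1  18.8] z 0.0599 14.15
top plate None
wrist plate (5173, np.float64(0.0877), array([0.608 , 0.1757]), array([0.0154, 0.0662]))
```

View pics/w2.png

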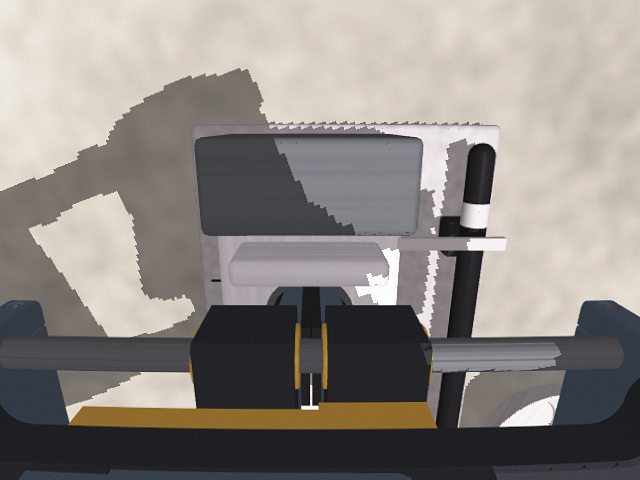

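The carriage is against the stop: the plate is at (308,263), the carriage edge meets the block at about row 238, and the force along the rail has risen to 19 N. I'll ease the push while keeping it towards the stop, then lift straight up.

```bash
python3 - <<'E'
from h import *
f0=np.load("f0.npy"); s=.148; z=.0594
def rep(): 
    f=F()-f0; print(round(s,4),round(z,4),"along",round(f@U,1),f.round(1),round(readout.current_time_s(),2)); return f
for i in range(4):
    f=rep()
    if f@U>-8: break
    s-=.0006; bot.servo_line(C+s*U+[0,0,z+.191],speed=.02); bot.wait(.05)
for z in(.062,.064,.066,.069): bot.servo_line(C+s*U+[0,0,z+.191],speed=.03); rep()
z=.16; bot.servo_line(C+s*U+[0,0,z+.191],speed=.12); rep()
w=grab("wrist"); cv2.imwrite("pics/w3.png",w["pixels"])
bc=np.array([.5515,.0115,0])+.141*U
for n,a in(("btn",(bc,.06,.0625,.071)),("plate",(bc+.034*U,.05,.083,.095)),("stop",(bc+.068*U,.06,.074,.083)),("cartop",(bc,.08,.053,.062))):
    print(n,clus(w,(a[0][0],a[0][1],a[1]),a[2],a[3]))
E
```

```text
0.148 0.0594 along -18.4 [ -6.6 -17.2  18.7] 14.25
0.1474 0.0594 along -13.2 [ -5.5 -12.   17.6] 14.55
0.1468 0.0594 along -9.8 [-3.8 -9.  15.6] 14.85
0.1462 0.0594 along -4.4 [-2.4 -3.9 14.4] 15.15
0.1462 0.062 along -2.3 [-1.6 -1.9  6. ] 15.4
0.1462 0.064 along -5.1 [-1.2 -5.   6.6] 15.65
0.1462 0.066 along -5.1 [-1.3 -5.   5.5] 15.9
0.1462 0.069 along -6.3 [-4.6 -5.1  5.2] 16.15
0.1462 0.16 along 1.0 [-0.3  1.1  0.3] 17.06
btn (1711, np.float64(0.067), array([0.5974, 0.1459]), array([0.038 , 0.0363]))
plate (1797, np.float64(0.0875), array([0.6086, 0.1771]), array([0.0116, 0.0661]))
stop (8357, np.float64(0.0809), array([0.6195, 0.2089]), array([0.0388, 0.0904]))
cartop (7285, np.float64(0.0591), array([0.6109, 0.1405]), array([0.0885, 0.1165]))
```

View pics/w3.png

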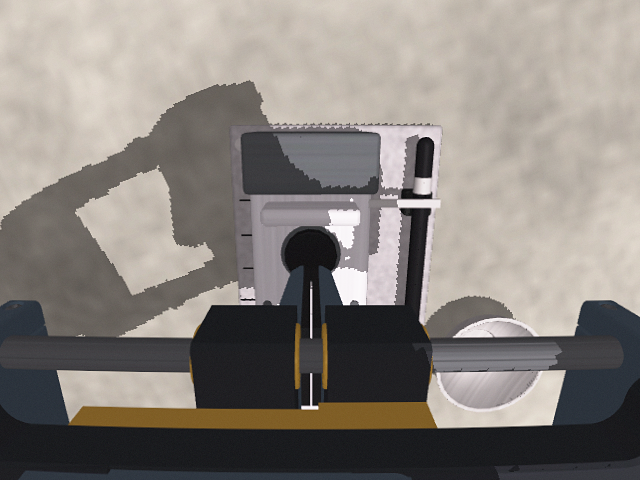

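The button is up again at the same height as before (z 0.067), and the carriage abuts the block at about row 195. I'll move clear and check the gap from the fixed cameras.

```bash
python3 - <<'E'
from h import *
import pickle
bot.servo_line(C+.1462*U+[0,0,.405],speed=.15)
bot.movej([1.01,.494,1.345,0,1.302,-.096]); print(readout.current_time_s(),F().round(2))
fs=pickle.load(open("f0.pkl","rb")); t=grab("top"); s=grab("scene")
V=np.array([U[1],-U[0],0])
def ext(f,b,lo,hi,xl=.03):
    P=cloud(f).reshape(-1,3); d=P-np.array([b[0],b[1],0]); 
    m=(np.abs(d@V)<xl)&(P[:,2]>lo)&(P[:,2]<hi)&(np.abs(d@U)<.13); return np.percentile((d@U)[m],[1,99]).round(4)
b0=np.array([.5515,.0115,0])
for n,f,f1 in(("top",fs["top"],t),("scene",fs["scene"],s)):
    a=clus(f,(.5515,.0115,.06),.0615,.0715); c=b0+.1415*U; e=clus(f1,(c[0],c[1],.03),.0615,.0715)
    p0=clus(f,(.562,.044,.05),.083,.095);p1=clus(f1,(*(c+.034*U)[:2],.05),.084,.095)
    print(n,"btn0",a,"btn1",e,"travel",(e[2]-a[2])@U[:2],"plate travel",(p1[2]-p0[2])@U[:2])
    print("  cartop0",ext(f,a[2],.053,.0615,.043),"cartop1",ext(f1,e[2],.053,.0615,.043),"stop rel btn1",ext(f1,e[2],.074,.083))
    print("  changed bowl/glue/plug px:",[int((cv2.absdiff(f["pixels"],f1["pixels"]).max(2)[y-25:y+25,x-25:x+25]>30).sum()) for x,y in (((360,150),(468,180),(425,362)) if n=="top" else ((357,315),(263,340),(188,252)))])
cv2.imwrite("pics/t3.png",t["pixels"]); cv2.imwrite("pics/s3.png",cv2.resize(s["pixels"][170:400,130:450],(800,575)))
E
```

```text
19.4833 [-0.18 -0.32 -0.48]
top btn0 (573, np.float64(0.0672), array([0.5492, 0.0124]), array([0.0393, 0.041 ])) btn1 (531, np.float64(0.0671), array([0.5973, 0.1461]), array([0.0392, 0.0388])) travel 0.14208392951618382 plate travel 0.14033293947344008
  cartop0 [-0.0509  0.0474] cartop1 [-0.052   0.0469] stop rel btn1 [0.0265 0.0864]
  changed bowl/glue/plug px: [0, 0, 0]
scene btn0 (262, np.float64(0.065), array([0.553 , 0.0097]), array([0.0358, 0.0392])) btn1 (224, np.float64(0.0649), array([0.6   , 0.1435]), array([0.0359, 0.0404])) travel 0.14181474377935754 plate travel 0.1407009114087621
  cartop0 [-0.051   0.0443] cartop1 [-0.0515  0.0495] stop rel btn1 [0.0271 0.0867]
  changed bowl/glue/plug px: [0, 0, 0]
```

View pics/t3.png

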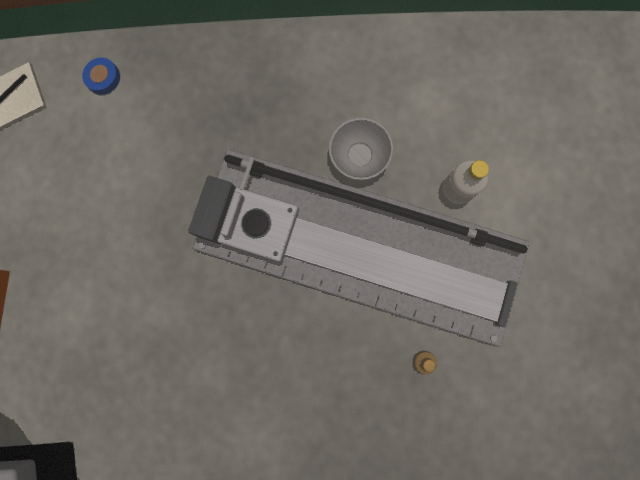

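View pics/s3.png

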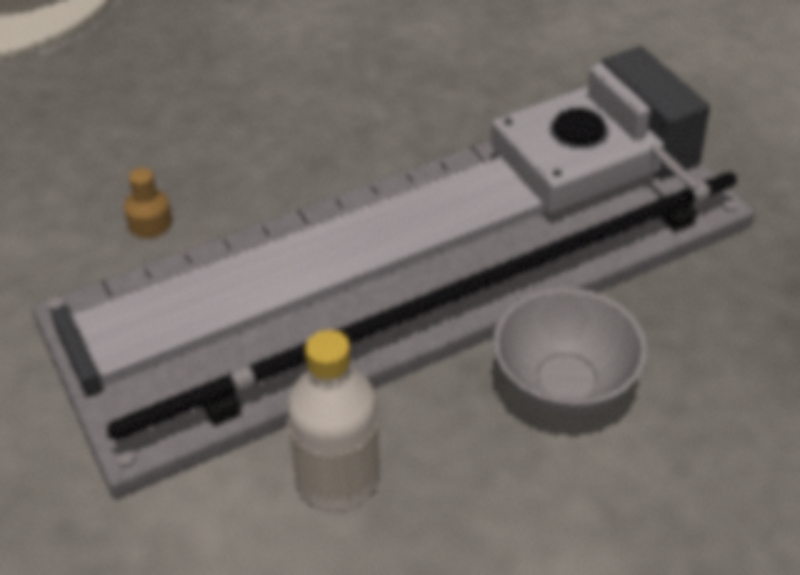

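In both views the carriage sits against the stop block, the button is back at its raised height, and the bowl, glue and plug have not moved. I'm handing the job in.

```bash
python3 -c "
from h import *
bot.close_job(); print(readout.current_time_s())"
```

```text
the job is handed in; nothing more can be done
the job is handed in; nothing more can be done
```

I zeroed the gauge and handed the job in at about 19.6 s on the robot's clock. With the fingers closed, I pressed the button to its bottom, about 6 mm down with roughly 15 N. Holding it down, I slid the carriage about 141 mm until it met the end stop, where the force along the rail rose to about 19 N. I eased that push to about 4 N, lifted straight up so the button sprang back, and returned the arm to its start pose.

**Checks that agree:**
- **Carriage at the stop:** its front edge is 47 mm ahead of the button's centre and the stop face works out at about 47 mm. That leaves no gap I can measure, within the 1–2 mm accuracy of the cameras.
- **Button up:** its top is at the same measured height as at the start, 0.067 m from the top camera and 0.065 m from the scene camera. I took the lock as engaged from this and did not test it with a push.
- **Other objects:** the bowl, glue bottle and brass plug show no changed pixels in either fixed camera.

**Checks that failed or disagreed:**
- **First button measurement:** my first colour-mask triangulation failed because the top-camera threshold did not pick out the button. I used depth data from three views instead, which agreed to about 4 mm.
- **Force during the lift:** with the fingertips at 69 mm, the wrist still read about 5 N upward and 5 N back along the rail. I did not explain this; it fell to about 1 N once the fingers were clear.
- **Stop position from depth extents:** the fixed-camera extent put the near edge of the stop at 27 mm, because pixels from the plate's edges were mixed in. I disregarded it and used the stop's fitted centre.

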